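Clear the counter scale and reset its tare knob

ROBOT

A 6-joint arm with a two-finger parallel gripper is mounted at the origin on the work surface. World frame = base frame: x ahead of the robot, y to its left, z up, the work surface at z = 0. Lengths are in m, angles in degrees, forces in N, time in s.
With the tool pointing down it reaches from about 0.4 to 0.825 m from the base axis. Payload 7 kg.
Tool frame: the origin (TCP) lies on the centre line of the jaws, within the pads' length; the fingertips stand 19 mm ahead of it and the grasp point (between the pads) is the TCP; z points along the fingers, y is the line along which they close (so a half turn about z gives the same grasp; the last joint's range is limited). The gripper opens to 88 mm and grips with 3 to 60 N. Pads are 19 mm wide; open, the fingers measure 130 mm over their backs; the gripper's body (78 mm by 193 mm) begins 47 mm behind the grasp point.
Start: joints at [88.127, 20.546, 0.682, 0, -70.136, -16.507], TCP at [0.213, 0.641, 0.246] pointing down, gripper open.
Joint ranges: [-176.03, 176.03], [-82.01, 121.73], [-58.28, 71.71], [-173.87, 95.51], [-174.79, -0.11], [-173.66, 173.66]. Speed limits (degrees/s): [136.94, 136.94, 172.46, 180, 180, 180].

INTERFACE

Orientations are given as [roll, pitch, yaw] about the fixed x, y, z axes, in that order (R = Rz(yaw) Ry(pitch) Rx(roll)).
In Python, from plant import ctrl gives the robot as it stands.
- The arm moves only by the tool move_arm, never from a script. Its argument "motion" is a list of rows, each a list of 3 entries, a list of its own where there are three numbers: the shift along the tool's x, y, z in mm, then the turn, a rotation vector about the tool's x, y, z in degrees, then the closure, from 0 (fully open) to 1 (shut). A call has 1 to 10 rows; each row is the pose to reach, as a shift and turn from the pose commanded when the call began, along the tool's axes at that moment; what a row does not reach only later rows make up. A row lasts 1/12 s, in which the tool goes at most 41.7 mm and 7.16 degrees, less where a joint would pass 70% of its speed; a pose out of reach is approached as far as the arm can. A call with a gripper value outside its range is refused whole. The fingers move at their own pace and stop on an object; the grip force is fixed at half the most. Time passes only in rows, so rows that repeat a pose let the fingers close. It gives the time, the measured TCP pose, the force, the opening and the grip force at its end, in the units of the state.
- ctrl.get_obs(): the state, without advancing time (a new reading comes with each control period).
- ctrl.snapshot(name): name is "side" or "top" or "wrist"; returns a dict with "color" (420x560x3 uint8, blue, green, red), "camera_matrix" (3x3 intrinsics, pixels), "cam_to_world" (4x4, takes a point from camera to world coordinates). Camera axes: x right, y up, looking along -z (the intrinsics and any distortion apply to the point x, -y, -z); pixel columns grow to the right and rows downward; lengths in m; the calibration is good to about 2 mm. A picture is of the moment at which its call begins. There is no depth.
- ctrl.close_job(): hands the job in; it is judged then, once.
The state is a dict: "clock": time; "joint_pos": joint angles; "qvel": joint speeds; "tau": joint torques, N m; "tool_pos": TCP position; "orientation": TCP orientation; "force": force on the tool from outside, world axes, zero at the start; "moment": the same for the moment, N m; "opening": finger opening in m; "gripper_force": force on a finger pad.
Only numpy, scipy, OpenCV 4.12 (cv2) and the standard library are available. Lean on these libraries where they do the work, as an engineer would, in place of code of your own. Each camera call takes 0.05 s, during which the arm holds its last target. There are 200 camera calls.

TASK

Get the bakery's counter scale ready for the next customer: with the scraper block, sweep the three broken pieces of rusk off the weighing plate into the crumb tray beside it, without touching them with the gripper. Then turn the tare knob on the sloping console anticlockwise, fully back to its zero stop. Leave the scraper standing upright on its rubber mat, and leave the rest of the counter undisturbed.

Things in the scene. Friction and masses are not known exactly. Their poses are not given: they have to be found in the camera images.
- scale: counter scale, fixed, its back to the robot; base 160 mm wide (y). Origin: on the table under its weighing plate's centre; x points to the console, roughly at the robot. The 180 mm wide console behind the plate has a face that slopes up and away from x = 84, z = 75 mm (towards the robot) at 35 degrees, with the tare knob in the middle
- plate (a point): centre of the top of the scale's flat steel weighing plate, 75 mm above the table, axes as the scale's. 160 mm (x) by 200 mm (y). Its two y edges are open and overhang the base by 20 mm; its two x edges have lips 3 mm thick and 8 mm high (154 mm between them)
- display (a point): centre of the top of the grey display housing, a ridge across the whole console above the knob: it begins 60 mm up the slope from the knob's axis, is 65 mm long up the slope and stands 58 mm out of the face, so it leans over towards the knob; highest point 240 mm over the table. z points out of the face, x up the slope
- knob_grip (a point): point on the tare knob's axis, 28 mm out from the sloping face, where to grip; at x 129, y 0, z 141 mm in the scale's frame. z: knob axis out of the face (35 degrees from vertical, leaning away from the robot); x: along the grip bar to its nose, turning with it. Black bar 56 mm long, 14 mm thick, reaching 42 mm from the face, on a skirt 62 mm across, 5 mm from the face
- tare_knob (a joint): turn of the tare knob in rad: 0 at its zero stop, where the nose points at the long thick mark beside a small steel pin, upper left of the knob as seen facing the console; grows clockwise seen facing the knob. Stiff (0.08 N m) and stays where it is left
- tray: crumb tray: empty open aluminium tray on the table, 200 mm (its x) by 180 mm (its y), 50 mm high, walls and floor 4 mm, fixed. Origin under its centre; x as the scale's. It stands against one side of the scale, left or right, its near wall tucked under the plate's overhang
- mat: black rubber mat on the table where the scraper stands, on the other side of the scale from the tray; 190 mm (its x) by 140 mm (its y), 4 mm thick, fixed. Origin under its centre
- scraper: scraper block standing upright on its edge, 82 mm high, loose, about 0.2 kg: white plastic foot 140 mm (x) by 26 mm (y), 22 mm high, with a wooden handle block above it 120 mm (x) by 22 mm (y), from 22 to 82 mm. Origin: centre of its underside; z up
- scraper_grip (a point): centre of the scraper's handle, 60 mm above its underside; axes as the scraper's
- piece0: piece of broken rusk lying on the weighing plate, 32 by 24 mm, 12 mm thick, loose, 14 g. Origin: centre of its underside
- piece1: piece of broken rusk lying on the weighing plate, 30 by 22 mm, 12 mm thick, loose, 14 g. Origin: centre of its underside
- piece2: piece of broken rusk lying on the weighing plate, 28 by 26 mm, 12 mm thick, loose, 14 g. Origin: centre of its underside
- roll_a: bystander, loose: bread roll, 76 mm across, 42 mm high. Origin: centre of its underside
- roll_b: bystander, loose: bread roll, 76 mm across, 42 mm high. Origin: centre of its underside
- jam: bystander, loose: jam jar, 68 mm across, 90 mm high. Origin: centre of its underside
- shaker: bystander, loose: small glass shaker jar, 48 mm across, 85 mm high. Origin: centre of its underside
- mug: bystander, loose: white mug, 80 mm across, 90 mm high. Origin: centre of its underside
- brush: bystander, loose: pastry brush lying on the table

How it is judged:
By the outcome, as a careful person would: the job done as asked, in the order asked, and still so for the second after the job is handed in, with the robot touching nothing.
It also fails if it takes over 64 s, if anything falls off the work surface, if the arm or the gripper's body presses on something with over 40 N, if the wrist force passes 120 N, or if a joint passes its speed limit or range.

## Working session

There is one attempt and no reset: what is moved stays moved. The work goes in short steps, Python scripts to look and compute and a tool call to move; the robot and the scene stay as the last step left them, time stands still between calls to the robot, and variables do not carry over. Pictures are saved under pics/ and viewed, at most 10 in all, crops included, and the job is handed in when it is done.

Besides the shell and the picture viewer there is one more tool, called after ">>>" as name(argument=value, ...) on one line, values as JSON. move_arm: Moves the arm, as the interface text tells. Its arguments: {"type":"object","properties":{"motion":{"type":"array"}},"required":["motion"]}

```bash
ls; mkdir -p pics; python3 - <<'E'
from plant import ctrl
import cv2,pickle
d={}
for n in("side","top","wrist"):
    s=ctrl.snapshot(n);d[n]=s;cv2.imwrite(f"pics/{n}0.png",s["color"]);print(n,s["camera_matrix"].round(1).tolist(),s["cam_to_world"].round(3).tolist(),[k for k in s])
pickle.dump(d,open("d0.pkl","wb"))
print(ctrl.get_obs())
E
```

```text
pics
side [[499.2, 0.0, 280.3], [0.0, 499.2, 201.4], [0.0, 0.0, 1.0]] [[-0.994, 0.08, -0.077, 0.532], [-0.111, -0.758, 0.643, 0.723], [-0.007, 0.647, 0.762, 0.978], [0.0, 0.0, 0.0, 1.0]] ['color', 'camera_matrix', 'cam_to_world']
top [[499.3, 0.0, 276.7], [0.0, 499.3, 206.5], [0.0, 0.0, 1.0]] [[0.009, 0.988, -0.156, 0.394], [-1.0, 0.007, -0.016, 0.004], [-0.014, 0.156, 0.988, 1.498], [0.0, 0.0, 0.0, 1.0]] ['color', 'camera_matrix', 'cam_to_world']
wrist [[334.5, 0.0, 278.7], [0.0, 334.5, 207.0], [0.0, 0.0, 1.0]] [[-0.316, 0.918, 0.241, 0.277], [-0.949, -0.306, -0.078, 0.619], [0.002, -0.253, 0.967, 0.383], [0.0, 0.0, 0.0, 1.0]] ['color', 'camera_matrix', 'cam_to_world']
{'clock': 0.15, 'joint_pos': array([ 8.81261716e+01,  2.05823884e+01,  6.45363829e-01, -1.34828432e-02,
       -7.01364688e+01, -1.65059538e+01]), 'qvel': array([-0.00491486, -0.11833155,  0.11381652,  0.1730034 ,  0.05216681,
        0.05680954]), 'tau': array([-1.83291704e-03, -5.83274782e+01,  2.93291044e+01,  7.00120613e+00,
        8.77033279e-03, -1.09361320e-04]), 'tool_pos': array([0.21276862, 0.64021952, 0.24483371]), 'orientation': array([ 1.79925934e+02, -8.72823262e-03, -1.83843660e+01]), 'force': array([ 0.29997081, -0.02192861, -1.34559719]), 'moment': array([ 0.01995241, -0.0055438 , -0.04009343]), 'gripper_force': 0.0, 'opening': 0.08771129866098903}
```

View pics/top0.png

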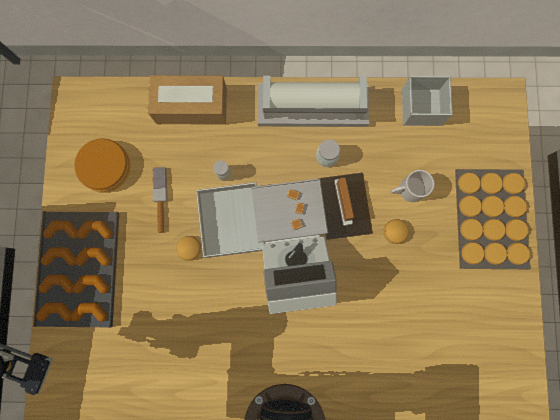

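View pics/side0.png

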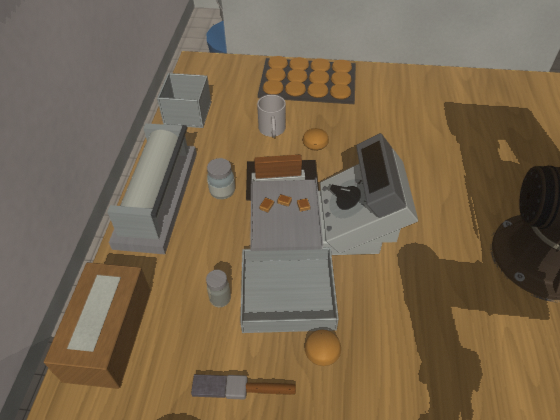

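The top view shows the tray left of the scale at about (228,220). The plate, with its three pieces, is near (292,210). The scraper and mat are at (346,202), and the console and knob at (297,255). The side view agrees with this.

```bash
python3 - <<'E'
import cv2
for n,(a,b,c,e),k in(("top",(240,380,170,315),4),("side",(238,420,130,260),4)):
    im=cv2.imread(f"pics/{n}0.png")[c:e,a:b];cv2.imwrite(f"pics/{n}0c.png",cv2.resize(im,None,fx=k,fy=k,interpolation=cv2.INTER_CUBIC))
E
```

```text
(no output)
```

View pics/top0c.png

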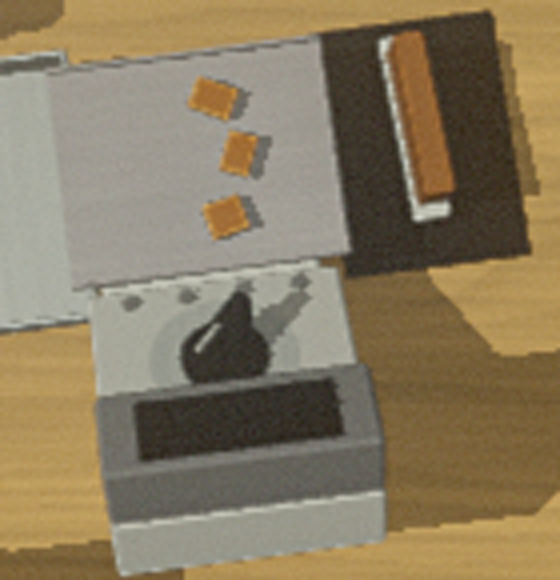

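View pics/side0c.png

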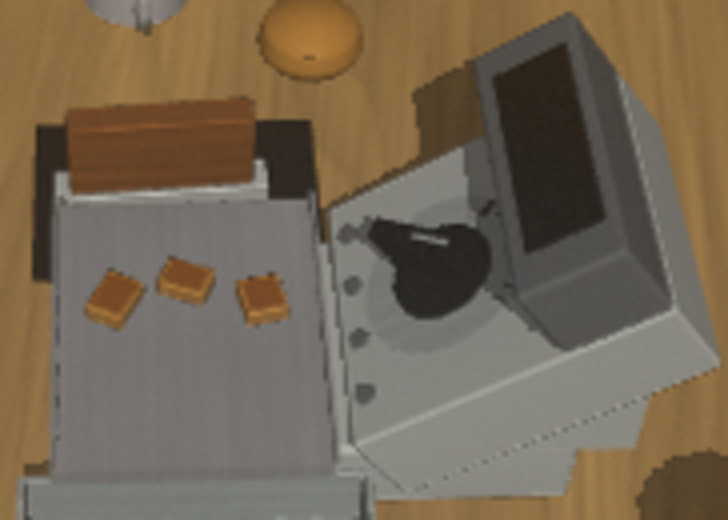

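The top crop gives plate corners at (50,68), (320,38), (350,250) and (75,290), and the scraper handle at (390–455, 30–200). The knob's nose is at (238,295), pointing down the slope. In the side crop the nose is at (370,235), with a dark mark up under the display at (487,208).

```bash
cat > h.py <<'E'
import numpy as np,pickle
from scipy.spatial.transform import Rotation as R
def ray(s,p):
    K=s["camera_matrix"];T=s["cam_to_world"]
    d=np.array([(p[0]-K[0,2])/K[0,0],-(p[1]-K[1,2])/K[1,1],-1]);d=T[:3,:3]@d
    return T[:3,3],d/np.linalg.norm(d)
def plane(s,p,z):
    o,d=ray(s,p);return o+d*(z-o[2])/d[2]
def tri(s1,p1,s2,p2):
    A=np.zeros((3,3));b=np.zeros(3);rs=[ray(s1,p1),ray(s2,p2)]
    for o,d in rs:
        P=np.eye(3)-np.outer(d,d);A+=P;b+=P@o
    x=np.linalg.solve(A,b);return x,max(np.linalg.norm((np.eye(3)-np.outer(d,d))@(x-o)) for o,d in rs)
def full(p,o,k=4): return [(p[0]+.5)/k-.5+o[0],(p[1]+.5)/k-.5+o[1]]
E
python3 - <<'E'
from h import *
np.set_printoptions(precision=4,suppress=True)
d=pickle.load(open("d0.pkl","rb"));T,S=d["top"],d["side"]
t=lambda p:full(p,(240,170));s=lambda p:full(p,(238,130))
for n,a,b in(("pl+x+y",(50,68),(52,478)),("pl+x-y",(320,38),(53,200)),("pl-x-y",(350,250),(312,200)),("pl-x+y",(75,290),(337,472)),
 ("h+x",(423,30),(67,108)),("h-x",(455,190),(253,98)),("nose",(240,293),(370,233)),("p0",(214,98),(115,294)),("p1",(239,153),(188,275)),("p2",(226,216),(262,292)),
 ("pin?",(0,0),(487,208))):
    x,e=tri(T,t(a),S,s(b));print(n,x,round(e,4),"top@.083",plane(T,t(a),.083)[:2],"side",plane(S,s(b),.083)[:2])
hc=np.mean([plane(T,t(p),.086) for p in((390,35),(423,30),(455,190),(420,200))],0);print("handle",hc)
E
```

```text
pl+x+y [0.6766 0.0987 0.0666] 0.0025 top@.083 [0.6759 0.0975] side [0.6716 0.1104]
pl+x-y [ 0.7015 -0.0978  0.0782] 0.0012 top@.083 [ 0.6993 -0.0974] side [ 0.7018 -0.0937]
pl-x-y [ 0.5455 -0.1187  0.0742] 0.0009 top@.083 [ 0.5455 -0.1181] side [ 0.5445 -0.1103]
pl-x+y [0.5172 0.0779 0.0659] 0.0002 top@.083 [0.5155 0.077 ] side [0.5177 0.0899]
h+x [ 0.7048 -0.1715  0.0853] 0.0004 top@.083 [ 0.7056 -0.1718] side [ 0.7049 -0.1737]
h-x [ 0.5882 -0.1928  0.0854] 0.0006 top@.083 [ 0.5891 -0.1932] side [ 0.5878 -0.1951]
nose [ 0.5096 -0.0384  0.1368] 0.0001 top@.083 [ 0.5143 -0.04  ] side [ 0.508 -0.087]
p0 [ 0.6541 -0.021   0.0857] 0.0001 top@.083 [ 0.6547 -0.021 ] side [ 0.6544 -0.0232]
p1 [ 0.6135 -0.0389  0.0871] 0.0005 top@.083 [ 0.6147 -0.0391] side [ 0.6134 -0.0423]
p2 [ 0.5686 -0.0298  0.0877] 0.0 top@.083 [ 0.5692 -0.0299] side [ 0.5688 -0.0338]
pin? [0.5587 0.1333 0.3978] 0.0958 top@.083 [0.726  0.1347] side [ 0.4383 -0.1149]
handle [ 0.644  -0.1699  0.086 ]
```

```bash
cat >> h.py <<'E'
def go(pos,rpy):
    """shift (mm) and rotvec (deg) in tool axes from measured pose to target"""
    from plant import ctrl
    o=ctrl.get_obs();A=R.from_euler('xyz',o["orientation"],degrees=True);B=R.from_euler('xyz',rpy,degrees=True)
    print("t",o["clock"],"q",o["joint_pos"].round(1),"pos",o["tool_pos"].round(4),o["orientation"].round(2),"F",o["force"].round(1),"M",o["moment"].round(2),"op",round(o["opening"],4))
    print("shift",(A.inv().apply(np.array(pos)-o["tool_pos"])*1e3).round(1),"turn",(A.inv()*B).as_rotvec(degrees=True).round(2))
E
python3 -c "
from h import *
go([.63,-.171,.26],[180,0,10.4])"
```

```text
t 0.15 q [ 88.1  20.6   0.6  -0.  -70.1 -16.5] pos [0.2128 0.6402 0.2448] [ 1.7993e+02 -1.0000e-02 -1.8380e+01] F [ 0.3 -0.  -1.3] M [ 0.02 -0.01 -0.04] op 0.0877
shift [651.8 638.2 -14.2] turn [ 7.000e-02  1.000e-02 -2.878e+01]
```

>>> move_arm(motion=[[[652,638,-14],[0,0,-28.8],0],[[652,638,-14],[0,0,-28.8],0],[[652,638,-14],[0,0,-28.8],0],[[652,638,-14],[0,0,-28.8],0],[[652,638,-14],[0,0,-28.8],0],[[652,638,-14],[0,0,-28.8],0],[[652,638,-14],[0,0,-28.8],0],[[652,638,-14],[0,0,-28.8],0],[[652,638,-14],[0,0,-28.8],0],[[652,638,-14],[0,0,-28.8],0]])

```text
clock: 0.98
tool_pos: [0.4038, 0.2681, 0.2521]
orientation: [-180.0, -0.0, 10.4]
force: [1.8, 0.2, 0.6]
opening: 0.088
gripper_force: 0.0
```

```bash
python3 -c "
from h import *
go([.63,-.171,.26],[180,0,10.4])"
```

```text
t 0.9833 q [ 56.9   2.1 -22.   -0.  -65.9  43.6] pos [0.4038 0.2681 0.2521] [-1.7998e+02 -1.0000e-02  1.0440e+01] F [1.8 0.2 0.6] M [ 0.02 -0.17 -0.05] op 0.088
shift [142.8 472.9  -8. ] turn [-0.02 -0.01  0.04]
```

>>> move_arm(motion=[[[143,473,-8],[0,0,0],0],[[143,473,-8],[0,0,0],0],[[143,473,-8],[0,0,0],0],[[143,473,-8],[0,0,0],0],[[143,473,-8],[0,0,0],0],[[143,473,-8],[0,0,0],0],[[143,473,-8],[0,0,0],0],[[143,473,-8],[0,0,0],0],[[143,473,-8],[0,0,0],0],[[143,473,-8],[0,0,0],0]])

```text
clock: 1.82
tool_pos: [0.5947, -0.1024, 0.2586]
orientation: [-180.0, 0.0, 10.4]
force: [1.1, 0.9, 1.3]
opening: 0.088
gripper_force: 0.0
```

>>> move_arm(motion=[[[30,97,0],[0,0,0],0],[[30,97,0],[0,0,0],0],[[30,97,0],[0,0,0],0],[[30,97,0],[0,0,0],0]])

```text
clock: 2.15
tool_pos: [0.6421, -0.1941, 0.2568]
orientation: [180.0, 0.1, 10.2]
force: [-0.5, -0.0, -0.8]
opening: 0.0878
gripper_force: 0.0
```

```bash
python3 - <<'E'
from h import *
from plant import ctrl
import cv2
go([.6445,-.1713,.2],[180,0,10.4])
s=ctrl.snapshot("wrist");pickle.dump(s,open("w1.pkl","wb"));cv2.imwrite("pics/w1.png",s["color"])
E
```

```text
t 2.15 q [ -0.2  19.9   1.1   0.  -71.4 100.4] pos [ 0.6421 -0.1941  0.2568] [1.800e+02 1.400e-01 1.019e+01] F [-0.5 -0.  -0.8] M [ 0.06  0.   -0.01] op 0.0878
shift [  6.6 -22.1  56.8] turn [ 0.    0.14 -0.21]
```

View pics/w1.png

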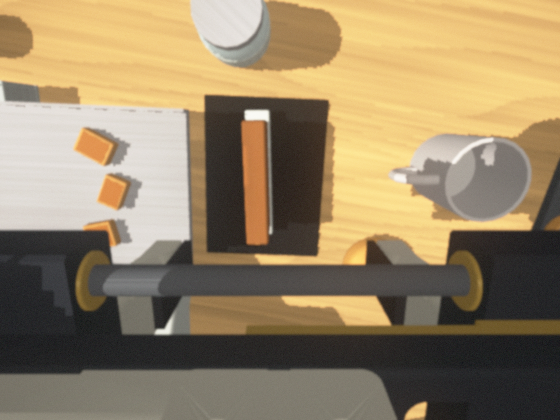

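The wrist view shows the handle top as a strip from (242,122) to (268,245), with the white foot at its right. The mug handle is at (390,175), well clear. The plate edge is close at x=188, so I'll descend with the fingers partly closed.

```bash
python3 - <<'E'
from h import *
import cv2
np.set_printoptions(precision=4,suppress=True)
w=pickle.load(open("w1.pkl","rb"));d=pickle.load(open("d0.pkl","rb"));T=d["top"]
def handle(s,box):
    a,b,c,e=box;im=s["color"][c:e,a:b];h=cv2.cvtColor(im,cv2.COLOR_BGR2HSV)
    m=cv2.inRange(h,(3,130,60),(14,255,255));cs=max(cv2.findContours(m,0,1)[0],key=cv2.contourArea)
    return cv2.boxPoints(cv2.minAreaRect(cs))+[a,c]
for s,b in((w,(225,290,110,255)),(T,(330,360,173,230))):
    q=handle(s,b);P=np.array([plane(s,p,.086) for p in q]);P=P[np.argsort(P[:,0])];v=P[2:].mean(0)-P[:2].mean(0)
    print(q.tolist(),P.mean(0),"len",np.linalg.norm(v),"ang",np.degrees(np.arctan2(v[1],v[0])))
t=lambda p:full(p,(240,170))
for a,b in(((423,30),(267,122)),((455,190),(268,244))): print(tri(T,t(a),w,b))
# pieces/plate corner in wrist
for p in((187,109),(95,147),(114,192)): print(plane(w,p,.083))
E
```

```text
[[239.80351161956787, 120.08786010742188], [265.5622978210449, 119.05751037597656], [270.583065032959, 244.57666015625], [244.82427978515625, 245.6070098876953]] [ 0.6456 -0.1714  0.086 ] len 0.11951074557130453 ang 11.380276300715044
[[343.4000015258789, 214.20000076293945], [344.9000015258789, 213.70000076293945], [346.50000190734863, 218.50000381469727], [345.00000190734863, 219.00000381469727]] [ 0.5908 -0.1688  0.086 ] len 0.014451344893830436 ang 17.66375423489749
(array([ 0.7047, -0.172 ,  0.0854]), np.float64(0.0006352367443460676))
(array([ 0.589 , -0.1931,  0.0836]), np.float64(2.306564934882583e-06))
[ 0.7029 -0.1002  0.083 ]
[ 0.6545 -0.0205  0.083 ]
[ 0.615  -0.0399  0.083 ]
```

>>> move_arm(motion=[[[7,-22,80],[0,0,-0.8],0.45],[[7,-22,80],[0,0,-0.8],0.45],[[7,-22,120],[0,0,-0.8],0.45],[[7,-22,120],[0,0,-0.8],0.45],[[7,-22,120],[0,0,-0.8],0.45]])

```text
clock: 2.62
tool_pos: [0.6428, -0.1666, 0.1376]
orientation: [-180.0, 0.3, 11.3]
force: [0.6, -0.8, 1.4]
opening: 0.0599
gripper_force: 0.0
```

```bash
python3 -c "
from h import *
go([.6455,-.1713,.064],[180,0,11])"
```

```text
t 2.6167 q [  2.3  24.3  -8.4   0.  -57.5  99. ] pos [ 0.6428 -0.1666  0.1376] [-179.97    0.26   11.3 ] F [ 0.6 -0.8  1.4] M [-0.1  -0.06 -0.03] op 0.0599
shift [ 2.   5.2 73.6] turn [-0.03  0.26  0.3 ]
```

>>> move_arm(motion=[[[2,3,10],[0,0,0],0.45],[[2,3,10],[0,0,0],0.45],[[2,3,10],[0,0,0],0.45],[[2,3,10],[0,0,0],0.45]])

```text
clock: 2.95
tool_pos: [0.6476, -0.1701, 0.1306]
orientation: [180.0, -0.1, 11.2]
force: [0.9, -0.2, 0.3]
opening: 0.0484
gripper_force: 0.0
```

```bash
python3 -c "
from h import *
go([.6455,-.1713,.064],[180,0,11])"
```

```text
t 2.95 q [  1.9  24.9  -8.5   0.  -56.5  99.3] pos [ 0.6476 -0.1701  0.1306] [ 1.7996e+02 -1.5000e-01  1.1210e+01] F [ 0.9 -0.2  0.3] M [-0.07 -0.04  0.01] op 0.0484
shift [-2.5  0.7 66.6] turn [ 0.04 -0.15  0.21]
```

Now I'll descend and close on the handle.

>>> move_arm(motion=[[[-2,1,30],[0,0,0.2],0.45],[[-2,1,55],[0,0,0.2],0.45],[[-2,1,66],[0,0,0.2],0.45],[[-2,1,66],[0,0,0.2],0.45],[[-2,1,66],[0,0,0.2],0.8],[[-2,1,66],[0,0,0.2],0.9],[[-2,1,66],[0,0,0.2],0.9],[[-2,1,66],[0,0,0.2],0.9],[[-2,1,66],[0,0,0.2],0.9]])

```text
clock: 3.7
tool_pos: [0.6456, -0.1712, 0.0639]
orientation: [180.0, -0.1, 11.0]
force: [-0.7, 0.8, 3.8]
opening: 0.0216
gripper_force: 30.0
```

```bash
python3 -c "
from h import *
go([.6455,-.1713,.064],[180,0,11])"
```

```text
t 3.7 q [  1.8  28.7 -12.2   0.  -49.   99.2] pos [ 0.6456 -0.1712  0.0639] [ 1.7998e+02 -1.0000e-01  1.1020e+01] F [-0.7  0.8  3.8] M [ 0.07  0.45 -0.02] op 0.0216
shift [-0.1  0.  -0.1] turn [ 0.02 -0.1   0.02]
```

```bash
python3 - <<'E'
from h import *
import cv2
from scipy.ndimage import map_coordinates
d=pickle.load(open("d0.pkl","rb"));T=d["top"];S=d["side"]
def fit(s,a,b,z):
    g=cv2.cvtColor(s["color"],cv2.COLOR_BGR2GRAY).astype(float);a,b=np.array(a),np.array(b);u=(b-a)/np.linalg.norm(b-a);n=np.array([-u[1],u[0]])
    pts=[];k=np.arange(-2.5,2.6,.1)
    for f in np.linspace(.1,.9,40):
        p=a+f*(b-a)+k[:,None]*n;v=map_coordinates(g,[p[:,1],p[:,0]],order=1);w=np.abs(np.gradient(v))**2;pts.append(a+f*(b-a)+n*(w*k).sum()/w.sum())
    P=np.array([plane(s,p,z)[:2] for p in pts]);vx,vy,x0,y0=cv2.fitLine(P.astype(np.float32),cv2.DIST_HUBER,0,.01,.01).ravel()
    r=np.abs((P-[x0,y0])@[-vy,vx]);return np.array([vx,vy]),np.array([x0,y0]),np.median(r)
t=lambda p:full(p,(240,170));s=lambda p:full(p,(238,130))
for n,S_,a,b,z in(("top+x",T,t((50,68)),t((320,38)),.083),("top-x",T,t((75,290)),t((350,250)),.083),("top right",T,t((320,38)),t((350,250)),.075),("top left",T,t((50,68)),t((75,290)),.075),
  ("side+x",S,s((52,478)),s((53,200)),.083),("side-x",S,s((337,472)),s((312,200)),.083)):
    v,p,r=fit(S_,a,b,z);print(n,"ang",np.degrees(np.arctan2(v[1],v[0])).round(2),p.round(4),"res",r.round(4))
E
```

```text
top+x ang -82.62 [ 6.858e-01 -5.000e-04] res 0.0008
top-x ang -81.5 [ 0.5259 -0.0028] res 0.0005
top right ang 7.88 [ 0.6199 -0.1084] res 0.0001
top left ang 7.84 [0.5914 0.0895] res 0.0003
side+x ang -80.29 [ 0.6865 -0.0016] res 0.0009
side-x ang -82.46 [ 0.5303 -0.0123] res 0.0005
```

```bash
python3 -c "
from h import *
go([.6177,-.0860,.170],[180,0,7.9])"
```

```text
t 3.7 q [  1.8  28.7 -12.2   0.  -49.   99.2] pos [ 0.6456 -0.1712  0.0639] [ 1.7998e+02 -1.0000e-01  1.1020e+01] F [-0.7  0.8  3.8] M [ 0.07  0.45 -0.02] op 0.0216
shift [ -10.9  -89.  -106.2] turn [ 0.02 -0.11  3.12]
```

>>> move_arm(motion=[[[0,0,-30],[0,0,0],0.9],[[0,0,-60],[0,0,0],0.9],[[0,0,-90],[0,0,0],0.9],[[0,0,-106],[0,0,0],0.9],[[0,0,-106],[0,0,1],0.9],[[0,0,-106],[0,0,2],0.9],[[0,0,-106],[0,0,3.1],0.9],[[0,0,-106],[0,0,3.1],0.9]])

```text
clock: 4.37
tool_pos: [0.644, -0.1711, 0.167]
orientation: [-180.0, 0.2, 7.8]
force: [-0.1, 0.4, -2.4]
opening: 0.0215
gripper_force: 30.0
```

```bash
python3 -c "
from h import *
go([.6177,-.0860,.170],[180,0,7.9])"
```

```text
t 4.3667 q [  1.8  23.   -6.3  -0.  -60.9  96. ] pos [ 0.644  -0.1711  0.167 ] [-1.7996e+02  1.5000e-01  7.8100e+00] F [-0.1  0.4 -2.4] M [-0.03 -0.05  0.  ] op 0.0215
shift [-14.5 -87.9  -2.9] turn [-0.04  0.15 -0.09]
```

>>> move_arm(motion=[[[-5,-29,0],[0,0,0],0.9],[[-10,-59,0],[0,0,0],0.9],[[-14,-88,0],[0,0,0],0.9],[[-14,-88,0],[0,0,0],0.9],[[-14,-88,0],[0,0,0],0.9],[[-14,-88,0],[0,0,0],0.9]])

```text
clock: 4.87
tool_pos: [0.6187, -0.0859, 0.1678]
orientation: [180.0, 0.1, 8.0]
force: [-0.4, 0.0, -2.2]
opening: 0.0221
gripper_force: 30.0
```

```bash
python3 - <<'E'
from h import *
from plant import ctrl
import cv2
go([.6177,-.0860,.136],[180,0,7.9])
a=ctrl.snapshot("side");b=ctrl.snapshot("top");pickle.dump((a,b),open("d2.pkl","wb"))
A=cv2.resize(a["color"][100:260,230:420],None,fx=2.1,fy=2.1,interpolation=2);B=cv2.resize(b["color"][170:320,240:380],None,fx=2.2,fy=2.2,interpolation=2)
h=max(A.shape[0],B.shape[0]);p=lambda x:cv2.copyMakeBorder(x,0,h-x.shape[0],0,0,0);cv2.imwrite("pics/c2.png",np.hstack([p(A),p(B)]))
E
```

```text
t 4.8667 q [ 10.   19.2 -11.9   0.  -58.9  88. ] pos [ 0.6187 -0.0859  0.1678] [1.7999e+02 9.0000e-02 7.9700e+00] F [-0.4  0.  -2.2] M [-0.08 -0.05 -0.05] op 0.0221
shift [-1.  -0.  31.8] turn [0.01 0.09 0.07]
```

View pics/c2.png

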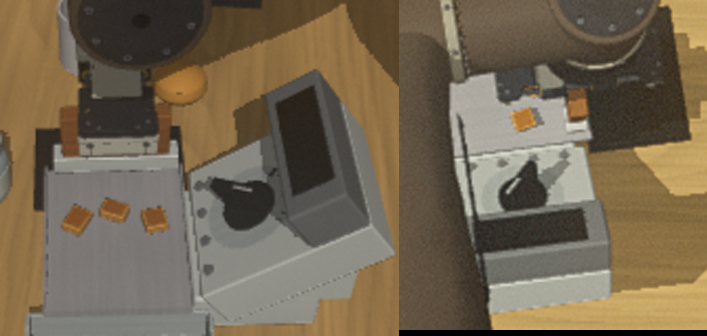

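The scraper hangs square over the plate's right end: the foot spans 53–185 in the left panel, between lips at 44 and 195. The pieces are clear ahead of it, so I'll lower until it touches lightly.

>>> move_arm(motion=[[[-1,0,15],[0,0,0],0.9],[[-1,0,27],[0,0,0],0.9],[[-1,0,29],[0,0,0],0.9],[[-1,0,30],[0,0,0],0.9],[[-1,0,31],[0,0,0],0.9],[[-1,0,31],[0,0,0],0.9]])

```text
clock: 5.47
tool_pos: [0.6183, -0.0864, 0.1379]
orientation: [180.0, -0.0, 7.9]
force: [0.8, -0.8, -1.6]
opening: 0.022
gripper_force: 30.0
```

```bash
python3 -c "
from h import *
go([.5935,.0888,.136],[180,0,7.9])"
```

```text
t 5.4667 q [  9.9  20.8 -14.    0.  -55.2  88. ] pos [ 0.6183 -0.0864  0.1379] [ 1.7999e+02 -1.0000e-02  7.9100e+00] F [ 0.8 -0.8 -1.6] M [-0.05 -0.    0.02] op 0.022
shift [  -0.4 -177.     1.8] turn [ 0.01 -0.01  0.01]
```

>>> move_arm(motion=[[[0,0,1.5],[0,0,0],0.9],[[0,-9,1.5],[0,0,0],0.9],[[0,-18,1.5],[0,0,0],0.9],[[0,-27,1.5],[0,0,0],0.9],[[0,-36,1.5],[0,0,0],0.9],[[0,-45,1.5],[0,0,0],0.9],[[0,-54,1.5],[0,0,0],0.9],[[0,-63,1.5],[0,0,0],0.9],[[0,-72,1.5],[0,0,0],0.9],[[0,-80,1.5],[0,0,0],0.9]])

```text
clock: 6.3
tool_pos: [0.6069, -0.0059, 0.1363]
orientation: [180.0, -0.0, 7.9]
force: [0.3, -0.9, -2.1]
opening: 0.0216
gripper_force: 30.0
```

```bash
python3 - <<'E'
from h import *
from plant import ctrl
import cv2
go([.5935,.0888,.136],[180,0,7.9])
a=ctrl.snapshot("side");cv2.imwrite("pics/c3.png",cv2.resize(a["color"][100:340,220:420],None,fx=2,fy=2,interpolation=2))
E
```

```text
t 6.3 q [ 17.9  19.4 -16.4   0.  -54.2  80.1] pos [ 0.6069 -0.0059  0.1363] [ 1.80e+02 -1.00e-02  7.94e+00] F [ 0.3 -0.9 -2.1] M [-0.34 -0.04 -0.01] op 0.0216
shift [ -0.2 -95.6   0.3] turn [ 0.   -0.01  0.04]
```

View pics/c3.png

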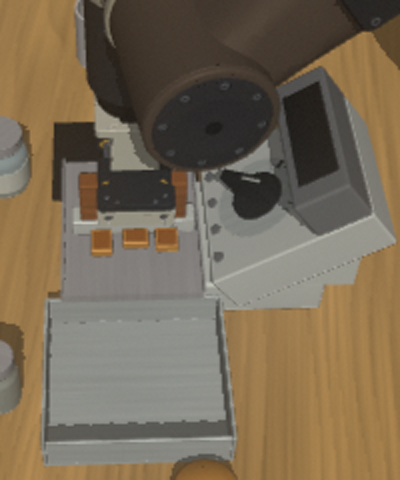

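All three pieces sit flush against the foot at (102,242), (136,237) and (167,239), centred between the lips. I'll carry on to past the edge.

>>> move_arm(motion=[[[0,-9,0],[0,0,0],0.9],[[0,-18,0],[0,0,0],0.9],[[0,-27,0],[0,0,0],0.9],[[0,-36,0],[0,0,0],0.9],[[0,-45,0],[0,0,0],0.9],[[0,-54,0],[0,0,0],0.9],[[0,-62,0],[0,0,0],0.9],[[0,-70,0],[0,0,0],0.9],[[0,-78,0],[0,0,0],0.9],[[0,-84,0],[0,0,0],0.9]])

```text
clock: 7.18
tool_pos: [0.5953, 0.0772, 0.1362]
orientation: [-180.0, -0.0, 7.9]
force: [-0.6, 0.4, -1.9]
opening: 0.0219
gripper_force: 30.0
```

>>> move_arm(motion=[[[0,-6,0],[0,0,0],0.9],[[0,-12,0],[0,0,0],0.9],[[0,-12,0],[0,0,0],0.9],[[0,-12,0],[0,0,0],0.9]])

```text
clock: 7.52
tool_pos: [0.5937, 0.0884, 0.1362]
orientation: [-180.0, -0.0, 7.9]
force: [-0.1, 0.0, -2.2]
opening: 0.0218
gripper_force: 30.0
```

```bash
python3 - <<'E'
from h import *
from plant import ctrl
import cv2
go([.5935,.0888,.136],[180,0,7.9])
a=ctrl.snapshot("side");cv2.imwrite("pics/c4.png",cv2.resize(a["color"][100:340,220:420],None,fx=2,fy=2,interpolation=2))
E
```

```text
t 7.5167 q [ 27.1  18.8 -17.2   0.  -53.9  70.8] pos [0.5937 0.0884 0.1362] [-180.     -0.      7.95] F [-0.1  0.  -2.2] M [-0.12 -0.    0.02] op 0.0218
shift [-0.2 -0.4  0.2] turn [-0.   -0.    0.05]
```

View pics/c4.png

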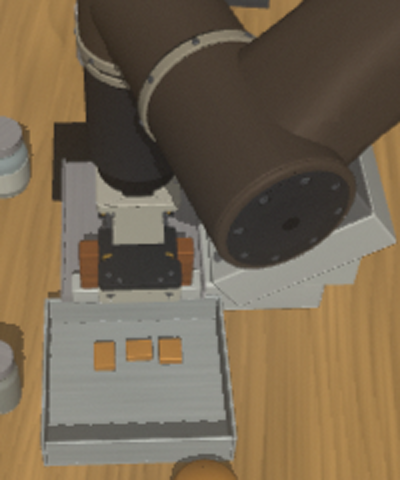

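All three rusk pieces lie on the tray floor at (104,355), (139,348) and (170,349), and the plate is clear. Next I'll lift the scraper and return it to the mat.

```bash
python3 -c "
from h import *
go([.6456,-.1712,.170],[180,0,11])"
```

```text
t 7.5667 q [ 27.1  18.8 -17.3   0.  -53.9  70.8] pos [0.5937 0.0881 0.1362] [1.80e+02 1.00e-02 7.93e+00] F [ 0.5  0.1 -1.4] M [-0.07 -0.03  0.02] op 0.0221
shift [ 15.6 264.  -33.8] turn [ 0.    0.01 -3.07]
```

>>> move_arm(motion=[[[0,0,-15],[0,0,0],0.9],[[0,0,-32],[0,0,0],0.9],[[3,25,-36],[0,0,-1],0.9],[[6,55,-36],[0,0,-2],0.9],[[9,90,-36],[0,0,-3],0.9],[[11,125,-36],[0,0,-3],0.9],[[13,160,-36],[0,0,-3],0.9],[[15,195,-36],[0,0,-3],0.9],[[16,230,-36],[0,0,-3],0.9],[[16,255,-36],[0,0,-3],0.9]])

```text
clock: 8.4
tool_pos: [0.6447, -0.1655, 0.172]
orientation: [180.0, 0.0, 10.8]
force: [0.9, 0.8, -2.1]
opening: 0.0221
gripper_force: 30.0
```

>>> move_arm(motion=[[[0,8,0],[0,0,0],0.9],[[0,8,0],[0,0,0],0.9],[[0,8,0],[0,0,0],0.9],[[0,8,0],[0,0,0],0.9]])

```text
clock: 8.73
tool_pos: [0.646, -0.1694, 0.1721]
orientation: [-180.0, 0.0, 10.9]
force: [-0.3, 0.4, -1.4]
opening: 0.0221
gripper_force: 30.0
```

```bash
python3 -c "
from h import *
go([.6456,-.1712,.0645],[180,0,11])"
```

```text
t 8.7333 q [  2.   22.8  -5.9  -0.  -61.4  99. ] pos [ 0.646  -0.1694  0.1721] [-1.7998e+02  1.0000e-02  1.0930e+01] F [-0.3  0.4 -1.4] M [ 0.03  0.02 -0.01] op 0.0221
shift [ -0.7   1.7 107.6] turn [-0.02  0.01 -0.07]
```

>>> move_arm(motion=[[[-1,2,30],[0,0,0],0.9],[[-1,2,60],[0,0,0],0.9],[[-1,2,85],[0,0,0],0.9],[[-1,2,98],[0,0,0],0.9],[[-1,2,103],[0,0,0],0.9],[[-1,2,105],[0,0,0],0.9],[[-1,2,106],[0,0,0],0.9],[[-1,2,107],[0,0,0],0.9],[[-1,2,107],[0,0,0],0.9]])

```text
clock: 9.48
tool_pos: [0.6464, -0.172, 0.0664]
orientation: [180.0, -0.1, 10.9]
force: [0.2, 0.0, -2.4]
opening: 0.0217
gripper_force: 30.0
```

```bash
python3 -c "
from h import *
go([.6456,-.1712,.0640],[180,0,11])"
```

```text
t 9.4833 q [  1.8  28.6 -12.    0.  -49.3  99.2] pos [ 0.6464 -0.172   0.0664] [ 1.7997e+02 -1.1000e-01  1.0950e+01] F [ 0.2  0.  -2.4] M [-0.06 -0.02  0.03] op 0.0217
shift [-0.7 -0.9  2.4] turn [ 0.03 -0.11 -0.05]
```

>>> move_arm(motion=[[[0,0,1],[0,0,0],0.9],[[0,0,2],[0,0,0],0.9],[[0,0,2.7],[0,0,0],0.9],[[0,0,2.7],[0,0,0],0.9],[[0,0,2.7],[0,0,0],0.9]])

```text
clock: 9.9
tool_pos: [0.6461, -0.1723, 0.0639]
orientation: [180.0, -0.1, 10.9]
force: [-2.9, 1.4, 4.9]
opening: 0.0218
gripper_force: 30.0
```

The scraper touches the mat at 4.9 N. I'll release it and retreat upwards.

>>> move_arm(motion=[[[0,0,0],[0,0,0],0.45],[[0,0,0],[0,0,0],0.45],[[0,0,0],[0,0,0],0.45],[[0,0,0],[0,0,0],0.45],[[0,0,-30],[0,0,0],0.45],[[0,0,-60],[0,0,0],0.45],[[0,0,-100],[0,0,0],0.45],[[0,0,-140],[0,0,0],0.45],[[0,0,-180],[0,0,0],0.45],[[0,0,-200],[0,0,0],0.45]])

```text
clock: 10.73
tool_pos: [0.6471, -0.1728, 0.2686]
orientation: [179.8, -0.4, 10.9]
force: [1.0, -1.0, 1.3]
opening: 0.048
gripper_force: 0.0
```

```bash
cat >> h.py <<'E'
e=np.array([np.cos(np.radians(7.9)),np.sin(np.radians(7.9)),0]);n=np.array([-e[1],e[0],0]);zz=np.array([0,0,1.])
C=.600*e-.0926*n                       # under plate centre
c35,s35=np.cos(np.radians(35)),np.sin(np.radians(35))
ax=c35*zz+s35*e; up=-c35*e+s35*zz; right=n   # facing the console
G=C-.129*e+.141*zz
def clock(a): a=np.radians(a);return np.cos(a)*up+np.sin(a)*right
def rpy(xclock):
    x=clock(xclock);z=-ax;return R.from_matrix(np.c_[x,np.cross(z,x),z]).as_euler('xyz',degrees=True)
def face(s,p,h=0):
    """pixel -> (clock angle deg, radius mm) on plane h above face"""
    o,d=ray(s,p);P0=G+(h-.028)*ax;X=o+d*((P0-o)@ax)/(d@ax)-P0
    return np.degrees(np.arctan2(X@right,X@up)).round(1),round(np.hypot(X@right,X@up)*1e3,1)
E
python3 - <<'E'
from h import *
d=pickle.load(open("d0.pkl","rb"));s=lambda p:full(p,(238,130));t=lambda p:full(p,(240,170))
for p in((487,208),(505,290),(347,235),(352,285),(359,337),(365,392)): print(p,face(d["side"],s(p)))
print("nose",face(d["side"],s((370,235)),.042),face(d["top"],t((240,293)),.042))
print(rpy(0),rpy(31))
go([.6,-.05,.30],[180,0,-99]);go(G+.09*ax-.09*up,rpy(0))
E
```

```text
(487, 208) (np.float64(-48.6), np.float64(45.1))
(505, 290) (np.float64(42.0), np.float64(43.0))
(347, 235) (np.float64(-134.5), np.float64(87.4))
(352, 285) (np.float64(-159.5), np.float64(65.9))
(359, 337) (np.float64(164.7), np.float64(63.2))
(365, 392) (np.float64(137.3), np.float64(83.1))
nose (np.float64(-153.1), np.float64(28.3)) (np.float64(-148.4), np.float64(29.4))
[ 180.   -35.  -172.1] [-160.16899548  -29.44915263  151.63938019]
t 10.7333 q [  1.7  19.1   1.6   0.1 -72.1  99.2] pos [ 0.6471 -0.1728  0.2686] [179.85  -0.36  10.95] F [ 1.  -1.   1.3] M [-0.07 -0.24  0.02] op 0.048
shift [ -22.8 -129.4  -31.9] turn [ -0.24  -0.39 109.94]
t 10.7333 q [  1.7  19.1   1.6   0.1 -72.1  99.2] pos [ 0.6471 -0.1728  0.2686] [179.85  -0.36  10.95] F [ 1.  -1.   1.3] M [-0.07 -0.24  0.02] op 0.048
shift [ -12.6 -168.7  105. ] turn [  53.8     1.63 -168.76]
```

>>> move_arm(motion=[[[-23,-129,-32],[0,0,110],0.4],[[-23,-129,-32],[0,0,110],0.4],[[-23,-129,-32],[0,0,110],0.4],[[-23,-129,-32],[0,0,110],0.4],[[-23,-129,-32],[0,0,110],0.4],[[-23,-129,-32],[0,0,110],0.4],[[-23,-129,-32],[0,0,110],0.4],[[-23,-129,-32],[0,0,110],0.4],[[-23,-129,-32],[0,0,110],0.4],[[-23,-129,-32],[0,0,110],0.4]])

```text
clock: 11.57
tool_pos: [0.5986, -0.0499, 0.2944]
orientation: [180.0, 0.0, -60.3]
force: [0.8, -1.3, 0.8]
opening: 0.0526
gripper_force: 0.0
```

```bash
python3 -c "
from h import *
go(G+.09*ax-.09*up,rpy(0))"
```

```text
t 11.5667 q [ 13.9  12.   -4.7  -0.  -73.2  15.8] pos [ 0.5986 -0.0499  0.2944] [180.     0.   -60.31] F [ 0.8 -1.3  0.8] M [ 0.04 -0.03  0.01] op 0.0526
shift [-32.5 -24.1 131.3] turn [-33.98  23.02 107.79]
```

```bash
python3 -c "
from h import *
go(G+.11*ax-.09*up,rpy(0))"
```

```text
t 11.5667 q [ 13.9  12.   -4.7  -0.  -73.2  15.8] pos [ 0.5986 -0.0499  0.2944] [180.     0.   -60.31] F [ 0.8 -1.3  0.8] M [ 0.04 -0.03  0.01] op 0.0526
shift [-28.2 -34.7 115. ] turn [-33.98  23.02 107.79]
```

>>> move_arm(motion=[[[-28,-35,0],[-34,23,107.8],0.4],[[-28,-35,0],[-34,23,107.8],0.4],[[-28,-35,0],[-34,23,107.8],0.4],[[-28,-35,0],[-34,23,107.8],0.4],[[-28,-35,0],[-34,23,107.8],0.4],[[-28,-35,0],[-34,23,107.8],0.4],[[-28,-35,20],[-34,23,107.8],0.4],[[-28,-35,20],[-34,23,107.8],0.4],[[-28,-35,20],[-34,23,107.8],0.4],[[-28,-35,20],[-34,23,107.8],0.4]])

```text
clock: 12.4
tool_pos: [0.6148, -0.0079, 0.274]
orientation: [170.5, -22.2, -125.7]
force: [-0.4, 0.0, 0.6]
opening: 0.0528
gripper_force: 0.0
```

```bash
python3 -c "
from h import *
go(G+.11*ax-.09*up,rpy(0))"
```

```text
t 12.4 q [ 20.   27.1   8.8   4.2 -95.3 -58.1] pos [ 0.6148 -0.0079  0.274 ] [ 170.49  -22.15 -125.74] F [-0.4  0.   0.6] M [ 0.74 -1.26 -0.04] op 0.0528
shift [-35.4 -14.6  86.4] turn [-13.15   8.68  41.48]
```

>>> move_arm(motion=[[[-35,-15,20],[-13.1,8.7,41.5],0.4],[[-35,-15,40],[-13.1,8.7,41.5],0.4],[[-35,-15,60],[-13.1,8.7,41.5],0.4],[[-35,-15,86],[-13.1,8.7,41.5],0.4],[[-35,-15,86],[-13.1,8.7,41.5],0.4],[[-35,-15,86],[-13.1,8.7,41.5],0.4],[[-35,-15,86],[-13.1,8.7,41.5],0.4],[[-35,-15,86],[-13.1,8.7,41.5],0.4],[[-35,-15,86],[-13.1,8.7,41.5],0.4]])

```text
clock: 13.15
tool_pos: [0.6155, -0.0088, 0.1804]
orientation: [179.8, -34.8, -171.5]
force: [-0.2, 0.6, 0.4]
opening: 0.0523
gripper_force: 0.0
```

```bash
python3 - <<'E'
from h import *
from plant import ctrl
import cv2
go(G+.11*ax-.09*up,rpy(0))
s=ctrl.snapshot("wrist");pickle.dump(s,open("w2.pkl","wb"));cv2.imwrite("pics/w2.png",s["color"])
E
```

```text
t 13.15 q [  14.9   38.5   15.4   -3.9 -101.5  -96.1] pos [ 0.6155 -0.0088  0.1804] [ 179.81  -34.81 -171.52] F [-0.2  0.6  0.4] M [ 0.38 -2.02 -0.04] op 0.0523
shift [-0.   0.7  1.2] turn [-0.14  0.19  0.47]
```

View pics/w2.png

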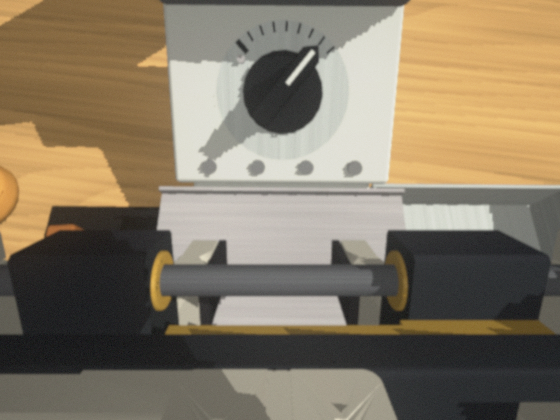

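The wrist view facing the console shows the white pointer line running from (287,83) to (313,52), so the nose points upper right. The "nose" I took earlier was the bar's tail end. The thick zero mark is at (241,46), upper left, so about 85–90° of anticlockwise turn is needed.

```bash
python3 - <<'E'
from h import *
import cv2
w=pickle.load(open("w2.pkl","rb"));im=w["color"]
m=(im.min(2)>150).astype(np.uint8);m[:,:280]=0;m[:,322:]=0;m[:45]=0;m[95:]=0
g=cv2.cvtColor(im,cv2.COLOR_BGR2GRAY)
k,l,st,c=cv2.connectedComponentsWithStats(m)
for i in range(1,k):
    if st[i,4]>15:
        ys,xs=np.where(l==i);pts=np.c_[xs,ys].astype(np.float32);v=cv2.fitLine(pts,2,0,.01,.01).ravel();print(st[i],v.round(2))
X=lambda p,h:(lambda o,d,P0:o+d*((P0-o)@ax)/(d@ax)-P0)(*ray(w,p),G+(h-.028)*ax)
for nm,p,h in(("line a",(287,83),.042),("line b",(314,52),.042),("zero",(241,46),0),("zero",(238,41),0),("zero",(246,52),0),("maxmark",(331,48),0)):
    x=X(p,h);print(nm,"right,up",(x@right*1e3).round(1),(x@up*1e3).round(1),face(w,p,h))
# skirt centre
b=(g<45).astype(np.uint8);b[:30]=0;b[150:]=0;b[:,:180]=0;b[:,390:]=0
cs=max(cv2.findContours(b,0,1)[0],key=cv2.contourArea);print("black",cv2.boundingRect(cs),cv2.minEnclosingCircle(cs))
for p in((283,133),(244,90),(283,95)): x=X(p,.005);print((x@right*1e3).round(1),(x@up*1e3).round(1))
# face edges at h=0
for p in((176,181),(389,182)): x=X(p,0);print("corner",(x@right*1e3).round(1),(x@up*1e3).round(1))
E
```

```text
[286  50  29  35 203] [  0.62  -0.78 299.9   66.9 ]
[316  58   6  23  76] [4.000e-02 1.000e+00 3.195e+02 6.763e+01]
line a right,up 3.7 0.3 (np.float64(84.8), np.float64(3.7))
line b right,up 20.9 19.4 (np.float64(47.2), np.float64(28.5))
zero right,up -30.8 30.7 (np.float64(-45.1), np.float64(43.4))
zero right,up -33.0 34.1 (np.float64(-44.0), np.float64(47.4))
zero right,up -27.0 26.5 (np.float64(-45.6), np.float64(37.8))
maxmark right,up 37.7 29.7 (np.float64(51.7), np.float64(48.0))
black (259, 66, 31, 30) ((275.3636474609375, 80.04545593261719), 18.19468879699707)
1.8 -33.5
-28.6 -1.4
1.5 -4.8
corner -87.6 -73.8
corner 91.3 -73.3
```

```bash
sed -i 's/^G=C.*/&\nGOFF=(.0018,.0005)/' h.py; echo 'K=G+.0018*right+.0005*up' >> h.py; python3 -c "
from h import *
go(K+.055*ax,rpy(42))"
```

```text
t 13.2 q [  15.    38.5   15.4   -3.9 -101.5  -96.1] pos [ 0.6154 -0.0085  0.1808] [ 179.82  -34.78 -171.51] F [-0.9 -0.9  0.4] M [ 0.33 -2.05 -0.01] op 0.0522
shift [90.4  3.1 56.1] turn [-0.07  0.26 42.48]
```

>>> move_arm(motion=[[[30,3,0],[0,0,14],0.4],[[60,3,0],[0,0,28],0.4],[[90,3,15],[0,0,42.5],0.4],[[90,3,30],[0,0,42.5],0.4],[[90,3,45],[0,0,42.5],0.4],[[90,3,55],[0,0,42.5],0.4],[[90,3,55],[0,0,42.5],0.4],[[90,3,55],[0,0,42.5],0.4],[[90,3,55],[0,0,42.5],0.4]])

```text
clock: 13.95
tool_pos: [0.5113, -0.0204, 0.1877]
orientation: [-155.0, -25.0, 140.4]
force: [-0.2, 0.4, -0.2]
opening: 0.0524
gripper_force: 0.0
```

```bash
python3 - <<'E'
from h import *
go(K+.001*ax,rpy(42))
E
```

```text
t 13.95 q [  16.2   29.1   -0.5   -4.6  -94.9 -139.1] pos [ 0.5113 -0.0204  0.1877] [-155.04  -25.02  140.42] F [-0.2  0.4 -0.2] M [ 0.26 -2.04  0.03] op 0.0524
shift [ 0.4 -0.6 56. ] turn [0.05 0.28 0.1 ]
```

>>> move_arm(motion=[[[0,-1,15],[0,0,0],0.4],[[0,-1,30],[0,0,0],0.4],[[0,-1,42],[0,0,0],0.4],[[0,-1,50],[0,0,0],0.4],[[0,-1,54],[0,0,0],0.4],[[0,-1,54],[0,0,0],0.4],[[0,-1,54],[0,0,0],0.4]])

```text
clock: 14.53
tool_pos: [0.4803, -0.0258, 0.1433]
orientation: [-154.9, -25.0, 140.1]
force: [-0.4, 0.9, -0.5]
opening: 0.0527
gripper_force: 0.0
```

```bash
python3 - <<'E'
from h import *
go(K+.001*ax,rpy(42))
E
```

```text
t 14.5333 q [  16.5   29.    -7.3   -4.8  -88.3 -139.1] pos [ 0.4803 -0.0258  0.1433] [-154.9   -24.98  140.15] F [-0.4  0.9 -0.5] M [ 0.29 -2.01  0.03] op 0.0527
shift [0.6 0.5 1.6] turn [ 0.02  0.21 -0.15]
```

Clear of everything, with no contact force. Closing on the bar now.

>>> move_arm(motion=[[[0,0,1],[0,0,0],0.7],[[0,0,1],[0,0,0],0.75],[[0,0,1],[0,0,0],0.8],[[0,0,1],[0,0,0],0.9],[[0,0,1],[0,0,0],1],[[0,0,1],[0,0,0],1],[[0,0,1],[0,0,0],1],[[0,0,1],[0,0,0],1]])

```text
clock: 15.2
tool_pos: [0.4801, -0.0245, 0.1413]
orientation: [-155.1, -25.0, 140.1]
force: [1.9, 6.7, -3.2]
opening: 0.0139
gripper_force: 29.9
```

```bash
python3 - <<'E'
from h import *
go(K+.001*ax,rpy(42))
E
```

```text
t 15.2 q [  16.6   29.    -7.4   -4.9  -88.  -139.1] pos [ 0.4801 -0.0245  0.1413] [-155.09  -24.95  140.14] F [ 1.9  6.7 -3.2] M [ 2.1  -3.53 -1.04] op 0.0139
shift [ 0.6 -1.3 -0. ] turn [ 0.21  0.23 -0.16]
```

>>> move_arm(motion=[[[0,1.5,0],[0,0,0],1],[[0,1.5,0],[0,0,0],1],[[0,1.5,0],[0,0,-4],1],[[0,1.5,0],[0,0,-8],1],[[0,1.5,0],[0,0,-12],1],[[0,1.5,0],[0,0,-12],1]])

```text
clock: 15.7
tool_pos: [0.48, -0.0247, 0.1414]
orientation: [-160.7, -29.6, 152.8]
force: [1.8, 1.2, -2.8]
opening: 0.0135
gripper_force: 29.9
```

```bash
python3 - <<'E'
from h import *
go(K+.001*ax,rpy(30))
E
```

```text
t 15.7 q [  16.6   29.1   -7.3   -4.8  -88.1 -127. ] pos [ 0.48   -0.0247  0.1414] [-160.71  -29.59  152.76] F [ 1.8  1.2 -2.8] M [ 0.56 -2.89 -0.06] op 0.0135
shift [ 0.8 -0.9 -0. ] turn [-0.01  0.2  -0.03]
```

>>> move_arm(motion=[[[0,0,0],[0,0,-6],1],[[0,0,0],[0,0,-12],1],[[0,0,0],[0,0,-18],1],[[0,0,0],[0,0,-24],1],[[0,0,0],[0,0,-30],1],[[0,0,0],[0,0,-36],1],[[0,0,0],[0,0,-42],1],[[0,0,0],[0,0,-48],1],[[0,0,0],[0,0,-54],1],[[0,0,0],[0,0,-60],1]])

```text
clock: 16.53
tool_pos: [0.4803, -0.0266, 0.1414]
orientation: [161.1, -29.8, -137.1]
force: [4.1, -9.5, -5.5]
opening: 0.0135
gripper_force: 29.9
```

```bash
python3 - <<'E'
from h import *
go(K+.001*ax,rpy(-30))
E
```

```text
t 16.5333 q [ 16.5  29.1  -7.4  -4.7 -88.1 -67.1] pos [ 0.4803 -0.0266  0.1414] [ 161.07  -29.83 -137.08] F [ 4.1 -9.5 -5.5] M [-2.44 -4.28  2.05] op 0.0135
shift [ 0.2  1.9 -0. ] turn [-0.28  0.   -0.14]
```

>>> move_arm(motion=[[[0,-1,0],[0,0,0],1],[[0,-2,0],[0,0,0],1],[[0,-2,0],[0,0,-3],1],[[0,-2,0],[0,0,-6],1],[[0,-2,0],[0,0,-9],1],[[0,-2,0],[0,0,-12],1],[[0,-2,0],[0,0,-12],1]])

```text
clock: 17.12
tool_pos: [0.4806, -0.0271, 0.1413]
orientation: [155.2, -25.4, -124.6]
force: [1.3, -4.5, 1.5]
opening: 0.0139
gripper_force: 29.9
```

```bash
python3 - <<'E'
from h import *
from plant import ctrl
go(K+.001*ax,rpy(-42));o=ctrl.get_obs();print(o["moment"]@ax,o["tau"][5])
E
```

```text
t 17.1167 q [ 16.4  29.2  -7.3  -4.7 -88.2 -55.1] pos [ 0.4806 -0.0271  0.1413] [ 155.17  -25.37 -124.63] F [ 1.3 -4.5  1.5] M [-0.96 -2.    1.  ] op 0.0139
shift [-0.3  2.5 -0. ] turn [-0.17 -0.04 -0.25]
0.11539374026737746 0.836737398058176
```

>>> move_arm(motion=[[[0,-1,0],[0,0,-1.5],1],[[0,-1,0],[0,0,-3],1],[[0,-1,0],[0,0,-4.5],1],[[0,-1,0],[0,0,-6],1],[[0,-1,0],[0,0,-6],1]])

```text
clock: 17.53
tool_pos: [0.4809, -0.0269, 0.141]
orientation: [152.8, -22.8, -118.9]
force: [-0.8, 0.3, 5.0]
opening: 0.0146
gripper_force: 31.5
```

```bash
python3 - <<'E'
from h import *
from plant import ctrl
go(K+.001*ax,rpy(-48));o=ctrl.get_obs();print(o["moment"]@ax,o["tau"][5])
E
```

```text
t 17.5333 q [ 16.4  29.2  -7.2  -4.8 -88.2 -49.2] pos [ 0.4809 -0.0269  0.141 ] [ 152.75  -22.76 -118.87] F [-0.8  0.3  5. ] M [ 0.01 -0.7  -0.86] op 0.0146
shift [-0.2  2.6 -0.1] turn [-0.1  -0.02 -0.39]
-0.7532089295359058 1.267661266028881
```

The pads wedged open from 13.5 to 14.6 mm and the axial torque jumped well above the knob's own friction, so the stop is reached. I'll release and retreat along the knob axis.

>>> move_arm(motion=[[[0,-1,0],[0,0,0],0.6],[[0,-1,0],[0,0,0],0.55],[[0,-1,0],[0,0,0],0.55],[[0,-1,0],[0,0,0],0.55],[[0,-1,0],[0,0,0],0.55]])

```text
clock: 17.95
tool_pos: [0.4822, -0.0276, 0.1399]
orientation: [152.8, -22.7, -118.7]
force: [-0.6, -0.0, -0.2]
opening: 0.038
gripper_force: 0.0
```

>>> move_arm(motion=[[[0,0,-15],[0,0,0],0.55],[[0,0,-30],[0,0,0],0.55],[[0,0,-60],[0,0,0],0.55],[[0,0,-95],[0,0,0],0.55],[[0,0,-110],[0,0,0],0.55],[[0,0,-110],[0,0,0],0.55]])

```text
clock: 18.45
tool_pos: [0.5472, -0.0186, 0.2329]
orientation: [153.1, -22.5, -118.8]
force: [-0.6, 0.3, -0.5]
opening: 0.0394
gripper_force: 0.0
```

```bash
python3 - <<'E'
from h import *
go(G+.11*ax-.09*up,rpy(0))
E
```

```text
t 18.45 q [  15.6   30.1    7.5   -4.3 -101.8  -49.4] pos [ 0.5472 -0.0186  0.2329] [ 153.06  -22.5  -118.82] F [-0.6  0.3 -0.5] M [ 0.41 -2.01  0.04] op 0.0394
shift [-59.  -63.4   5.3] turn [-0.33  0.36 47.78]
```

>>> move_arm(motion=[[[-20,-20,0],[0,0,7],0.55],[[-40,-40,0],[0,0,14],0.55],[[-59,-63,5],[0,0,21],0.55],[[-59,-63,5],[0,0,28],0.55],[[-59,-63,5],[0,0,35],0.55],[[-59,-63,5],[0,0,42],0.55],[[-59,-63,5],[0,0,47.8],0.55],[[-59,-63,5],[0,0,47.8],0.55],[[-59,-63,5],[0,0,47.8],0.55]])

```text
clock: 19.2
tool_pos: [0.6112, -0.008, 0.1764]
orientation: [180.0, -34.9, -171.9]
force: [-0.6, -0.5, 0.8]
opening: 0.0393
gripper_force: 0.0
```

```bash
python3 - <<'E'
from h import *
from plant import ctrl
import cv2
go(G+.11*ax-.09*up,rpy(0))
w=ctrl.snapshot("wrist");a=ctrl.snapshot("side");pickle.dump((w,a),open("w3.pkl","wb"))
im=w["color"];m=(im.min(2)>150).astype(np.uint8);m[:,:245]=0;m[:,322:]=0;m[:45]=0;m[95:]=0
k,l,st,c=cv2.connectedComponentsWithStats(m)
for i in range(1,k):
    if st[i,4]>40:
        ys,xs=np.where(l==i);print(st[i],cv2.fitLine(np.c_[xs,ys].astype(np.float32),2,0,.01,.01).ravel().round(2))
A=cv2.resize(im[0:190,150:420],None,fx=1.6,fy=1.6,interpolation=2);B=cv2.resize(a["color"][60:360,190:420],None,fx=1.55,fy=1.55,interpolation=2)
h=max(A.shape[0],B.shape[0]);p=lambda x:cv2.copyMakeBorder(x,0,h-x.shape[0],0,0,0);cv2.imwrite("pics/c5.png",np.hstack([p(A),p(B)]));print(A.shape,B.shape)
E
```

```text
t 19.2 q [  15.    38.4   14.6   -4.1 -100.9  -96.5] pos [ 0.6112 -0.008   0.1764] [ 179.98  -34.92 -171.89] F [-0.6 -0.5  0.8] M [ 0.27 -2.02 -0.03] op 0.0393
shift [-1.1 -0.6 -4.6] turn [-0.1   0.08  0.17]
[247  52  30  34 214] [  0.66   0.75 261.55  68.85]
[309  58  13  37 190] [2.1000e-01 9.8000e-01 3.1745e+02 6.8860e+01]
(304, 432, 3) (465, 356, 3)
```

View pics/c5.png

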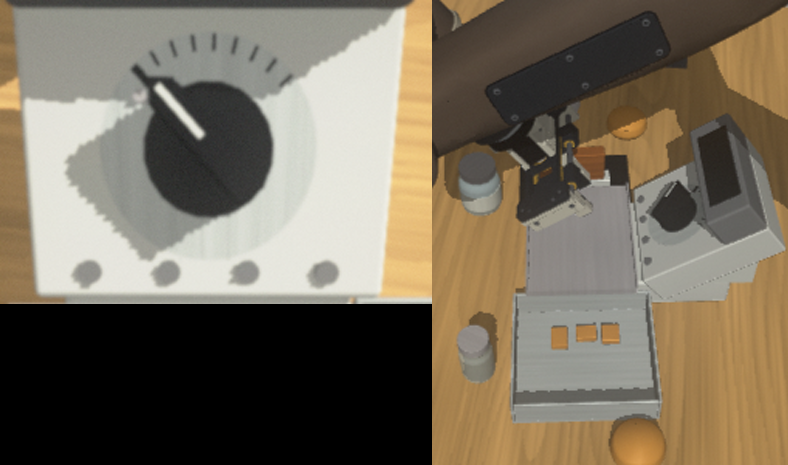

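The left panel shows the pointer aimed right at the thick zero mark by the pin at (138,75). On the right, the pieces are in the tray, the plate is empty and the scraper stands on the mat at (592,165). One numeric check of the angle before handing in.

```bash
python3 - <<'E'
from h import *
w,a=pickle.load(open("w3.pkl","rb"))
def X(p,h):
    o,d=ray(w,p);P0=K+(h-.028)*ax;x=o+d*((P0-o)@ax)/(d@ax)-P0;return np.array([x@right,x@up])*1e3
c=np.array([261.55,68.85]);v=np.array([.66,.75]);A,B=X(c+18*v,.042),X(c-18*v,.042);z=X((150+138/1.6,75/1.6),0)
f=lambda q:np.degrees(np.arctan2(q[0],q[1])).round(1)
print("line",A.round(1),B.round(1),"dir",f(B-A),"tip",f(B),"zero",z.round(1),f(z))
E
```

```text
line [-5.1  1. ] [-20.1  17.1] dir -43.1 tip -49.7 zero [-33.4  30. ] -48.1
```

```bash
python3 -c "
from plant import ctrl
print(ctrl.close_job())"
```

```text
the job is handed in; nothing more can be done
None
```

The job is handed in: the three rusk pieces are in the crumb tray, the tare knob is back against its zero stop, the scraper is standing on its mat, and nothing else on the counter was disturbed as far as the pictures show.

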